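# Set the gland feeder to fast and start it

## Task

Get the counting feeder going at full feed: push its upright feed lever away from you, past the slow notch in the middle and fully home to its far stop, and then press the push button on the separate start box down and let it come back up. Only push with the fingertips, do not force the lever, and do not press the button before the lever is fully home; leave the bin, the carton and the two loose cable glands where they stand.

Things in the scene. Friction and masses are not known exactly. Their poses are not given: they have to be found in the camera images.
- feeder: Counting feeder fixed to the bench, grey casing 180 (x) by 290 (y) by 70 mm high. Origin on the bench under its middle; x points from the robot side to the far side, y left, z up. Left half: metal bowl (centre x 12, y 65, radius 76, rim 129 mm high), chute and catch tray beyond it. Right half: flat top with a 130 mm slot along x at y -90 mm (bezel 4 mm high) from which the lever stands.
- feed_lever (a joint): Lever angle, rad, about an axis along feeder y at x 0, y -90, z 30 mm. 0 = off, leaning 0.45 to the robot side; 0.45 = upright, slow notch (first detent); 0.90 = leaning away, far stop. A spring draws it to the nearest of the three (changes over at about 0.23 and 0.68; snaps home beyond 0.72). Leaving off or slow takes about 5 N at the handle.
- lever_handle (a point): Centre of the lever's handle: a black level bar, 22 mm in diameter, 50 mm long, along feeder y, on a 10 mm steel rod, 105 mm from the pivot: 125 mm above the bench at both ends of travel, 135 mm when upright. From off to the far stop it travels 91 mm along feeder +x.
- start_box: Separate grey start box fixed to the bench, 90 by 90 by 45 mm high, to the left or right of the feeder. Origin under its middle, z up. It carries one round black push button in a dark metal collar at the centre of its top.
- start_button_top (a point): Centre of the top of the start button, a round black cap 36 mm in diameter. It is pressed straight down.
- start_button (a joint): Travel of the start button (m): 0 = up, 0.008 = fully down. It springs back; about 5 N pushes it fully down.
- parts_bin: Loose dark open-fronted storage bin with glands in it, 150 by 100 by 75 mm high, on the other side of the feeder from the start box. Origin under its middle. To be left alone.
- gland_a: Loose cream plastic cable gland, 26 mm across, 42 mm high, standing on the bench close to the feeder's robot side. Origin under its middle. To be left alone.
- gland_b: A second such gland, on the casing's top (70 mm high), 68 to 90 mm to the left of the lever's slot near the robot-side edge. Origin under its middle. To be left alone.
- carton: Loose small cardboard carton, 90 by 70 by 60 mm high, at the far left. Origin under its middle. To be left alone.
There are look-alikes about, which are no part of the job. Leave any blue look-alike of the start_box alone.

How it is judged:
On the way, in this order (a step that is already met when the one before it is completed fails the run):
1. the feed lever is pushed fully home to its far stop (value of joint feed_lever above 0.84 rad), for 0.2 s.
2. the start button is pressed down (value of joint start_button above 0.005 m and value of joint feed_lever above 0.84 rad), for 0.05 s.
At the end, for the whole second after the job is handed in: The lever rests at its far stop (above 0.84 rad of 0.90), the start button has been pressed (past 5 of its 8 mm) after that and is up again (within 2 mm), and the bin, carton and both glands stand within 15 mm of where they were (value of joint feed_lever above 0.84 rad and value of joint start_button below 0.002 m and distance of each of parts_bin, gland_a, gland_b, carton from where it was at the start of the episode below 0.015 m); the robot touches nothing.
It fails at once if the start button is pressed before the lever is at its far stop (value of joint start_button above 0.003 m and value of joint feed_lever below 0.8 rad).
It fails at once if the feeder or its lever is gripped hard or forced (over 40 N) (contact force between the fingers and feeder above 40 N).
It fails at once if the bin, the carton or a gland is shifted more than 15 mm or lifted (distance of any of parts_bin, gland_a, gland_b, carton from where it was at the start of the episode above 0.015 m).
It fails at once if a gland is knocked over (angle between any of gland_a, gland_b's own z axis and vertical above 0.5 rad).
It also fails if it takes over 45 s, if anything falls off the work surface, if the arm or the gripper's body presses on something with over 40 N, if the wrist force passes 120 N, or if a joint passes its speed limit or range.

## Robot

A 6-joint arm with a two-finger parallel gripper is mounted at the origin on the work surface. World frame = base frame: x ahead of the robot, y to its left, z up, the work surface at z = 0. Lengths are in m, angles in rad, forces in N, time in s.
With the tool pointing down it reaches from about 0.3 to 0.875 m from the base axis. Payload 6.4 kg.
Tool frame: the origin (TCP) lies between the finger pads; the fingertips stand 25 mm ahead of it and the grasp point (between the pads) lies 6 mm ahead of it; z points along the fingers, y is the line along which they close (so a half turn about z gives the same grasp; the last joint's range is limited). The gripper opens to 85 mm and grips with 20 to 120 N. Pads are 22 mm wide; open, the fingers measure 114 mm over their backs; the gripper's body (76 mm by 85 mm) begins 54 mm behind the grasp point. The pads swing forward as they close: fully open they stand 13 mm farther back than shut.
Start: joints at [-1.546, 0.181, 1.607, -0, 1.354, -0.206], TCP at [0.132, -0.56, 0.256] pointing down, gripper open.
Joint ranges: [-2.99, 2.99], [-0.89, 2.07], [0.3, 2.58], [-1.14, 4.28], [0, 2.63], [-3.12, 3.12]. Speed limits (rad/s): [2.57, 2.57, 3.01, 3.14, 3.14, 3.14].

## Interface

Orientations are given as a unit quaternion [w, x, y, z].
In Python, from bench import ctrl gives the robot as it stands.
- The arm moves only by the tool servo_tool, never from a script. Its argument "series" is text: rows parted by semicolons, each of 7 numbers parted by spaces: the gripper command: -1 is fully open, 1 is shut, values between are in proportion, then the shift along the tool's x, y, z in m, then the turn, a rotation vector about the tool's x, y, z in degrees. A call has 1 to 12 rows; each row is the pose to reach, as a shift and turn from the pose commanded when the call began, along the tool's axes at that moment; what a row does not reach only later rows make up. A row lasts 1/12 s, in which the tool goes at most 41.7 mm and 7.16 degrees, less where a joint would pass 70% of its speed; a pose out of reach is approached as far as the arm can. A call with a gripper value outside its range is refused whole. The fingers move at their own pace and stop on an object; the grip force is fixed at half the most. Time passes only in rows, so rows that repeat a pose let the fingers close. It gives the time, the measured TCP pose, the force, the opening and the grip force at its end, in the units of the state.
- ctrl.get_obs(): the state, without advancing time (a new reading comes with each control period).
- ctrl.camera(name): name is "side" or "top" or "wrist"; returns a dict with "img" (384x512x3 uint8, red, green, blue), "z_map" (384x512 float32, m along the optical axis (not along the pixel's ray), 0 where there is no reading), "fovy" (degrees; the focal length in pixels is half the picture's height over the tangent of half this angle, whatever the lens; pixels are square), "cx", "cy" (the principal point, pixels), "extrinsics" (4x4, takes a point from camera to world coordinates); the wrist camera has in their place "T_tool_cam" (4x4, takes a point from camera to tool coordinates, whose origin is the TCP and whose axes are the flange's). Camera axes: x right, y down, z forward; pixel columns grow to the right and rows downward; lengths in m; the calibration is good to about 2 mm. The wrist camera is an equidistant fisheye: a pixel r from the principal point sees the ray r / f radians off the axis. A picture is of the moment at which its call begins: read the wrist's pose just before it.
- ctrl.hand_in(): hands the job in; it is judged then, once.
The state is a dict: "time_s": time; "q": joint angles; "dq": joint speeds; "joint_efforts": joint torques, N m; "eef_pos": TCP position; "eef_rot": TCP orientation; "wrist_force": force on the tool from outside, world axes, zero at the start; "torque": the same for the moment, N m; "opening": opening from 0.0 (shut) to 1.0 (fully open); "grasp_force": force on a finger pad.
Only numpy, scipy, OpenCV 4.12 (cv2) and the standard library are available. Lean on these libraries where they do the work, as an engineer would, in place of code of your own. Each camera call takes 0.05 s, during which the arm holds its last target. There are 200 camera calls.

## Working session

There is one attempt and no reset: what is moved stays moved. The work goes in short steps, Python scripts to look and compute and a tool call to move; the robot and the scene stay as the last step left them, time stands still between calls to the robot, and variables do not carry over. Pictures are saved under pics/ and viewed, at most 10 in all, crops included, and the job is handed in when it is done.

Besides the shell and the picture viewer there is one more tool, called by a JSON object that holds its "op" and its "data". servo_tool: Moves the arm, as the interface text tells. Its arguments: {"type":"object","properties":{"series":{"type":"string"}},"required":["series"]}

```bash
mkdir -p pics; cat > h.py <<'E'
import numpy as np, cv2
from bench import ctrl
def cloud(c):
    h,w=c["z_map"].shape; f=h/2/np.tan(np.radians(c["fovy"])/2)
    v,u=np.mgrid[:h,:w]; z=c["z_map"]
    P=np.stack([(u-c["cx"])/f*z,(v-c["cy"])/f*z,z],-1)
    E=np.array(c["extrinsics"]); P=P@E[:3,:3].T+E[:3,3]; P[z==0]=np.nan
    return P
E
python3 - <<'E'
from h import *
o=ctrl.get_obs(); print(o["eef_pos"],o["eef_rot"],o["time_s"])
for n in("top","side"):
    c=ctrl.camera(n); np.savez(n+".npz",**c); cv2.imwrite(f"pics/{n}1.png",c["img"][:,:,::-1])
    print(n,c["fovy"],np.round(c["extrinsics"],3).tolist(), (c["z_map"]==0).mean())
E
```

```text
[ 0.13155195 -0.55922213  0.25538355] [-8.80754370e-04  9.93350317e-01  1.15127598e-01  8.71247564e-05] 0.0
top 49.06535534335315 [[-0.002, -0.986, 0.167, 0.337], [-1.0, 0.003, 0.01, 0.062], [-0.011, -0.167, -0.986, 1.247], [0.0, 0.0, 0.0, 1.0]] 0.003997802734375
side 44.28535882014304 [[-0.772, -0.417, 0.48, -0.09], [-0.636, 0.52, -0.57, 0.838], [-0.012, -0.745, -0.667, 0.979], [0.0, 0.0, 0.0, 1.0]] 0.004094441731770833
```

View pics/top1.png

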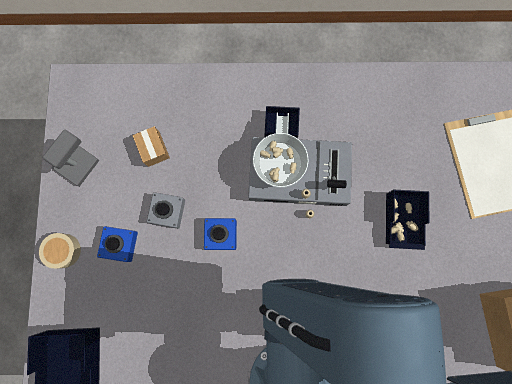

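View pics/side1.png

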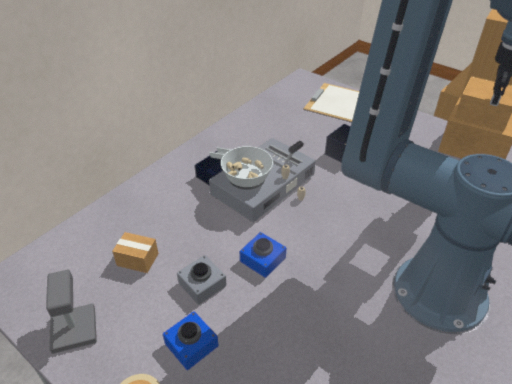

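The top view shows the feeder at about (300,172), with the black handle at (337,184). The grey start box's button is at (163,209), and the blue look-alikes are at (117,243) and (219,234). The glands are at (306,193) and (310,213). The side view agrees. Next I'll measure positions from depth.

```bash
python3 - <<'E'
from h import *
c=dict(np.load("top.npz")); P=cloud(c); img=c["img"].astype(int)
dark=img.max(-1)<45
def rep(n,m):
    p=P[m]; p=p[~np.isnan(p[:,0])]; print(n,len(p),"med",np.median(p,0).round(4),"min",p.min(0).round(3),"max",p.max(0).round(3)); return p
def win(u0,u1,v0,v1):
    m=np.zeros(dark.shape,bool); m[v0:v1,u0:u1]=1; return m
h=rep("handle",win(322,352,172,195)&dark&(P[...,2]>.1))
print(cv2.minAreaRect(h[:,:2].astype(np.float32)))
b=rep("button",win(148,180,195,225)&(P[...,2]>.048)); print(cv2.minAreaRect(b[:,:2].astype(np.float32)))
print(np.bincount((b[:,2]*1000).astype(int)))
bt=rep("btndark",win(148,180,195,225)&dark&(P[...,2]>.05));print(cv2.minEnclosingCircle(bt[:,:2].astype(np.float32)))
f=win(245,355,135,208)&(P[...,2]>.06)&(P[...,2]<.075)
f=rep("feeder",f); r=cv2.minAreaRect(f[:,:2].astype(np.float32)); print(r)
rep("gb",win(300,312,187,199)&(P[...,2]>.1)); rep("ga",win(304,317,207,219)&(P[...,2]>.03))
# side view
c=dict(np.load("side.npz")); P=cloud(c); img=c["img"].astype(int); dark=img.max(-1)<45
h=rep("handle s",win(280,310,138,158)&dark&(P[...,2]>.1)); print(cv2.minAreaRect(h[:,:2].astype(np.float32)))
bt=rep("btn s",win(185,215,258,285)&dark&(P[...,2]>.05));print(cv2.minEnclosingCircle(bt[:,:2].astype(np.float32)))
E
```

```text
handle 135 med [ 0.5318 -0.1258  0.1335] min [ 0.524 -0.151  0.121] max [ 0.543 -0.103  0.141]
((0.5334257483482361, -0.1271338015794754), (0.04771370440721512, 0.018654106184840202), 87.37956237792969)
button 314 med [0.4729 0.352  0.0586] min [0.432 0.312 0.048] max [0.516 0.399 0.076]
((0.47450023889541626, 0.35573187470436096), (0.07941901683807373, 0.08382416516542435), 79.6790542602539)
[ 0  0  0  0  0  0  0  0  0  0  0  0  0  0  0  0  0  0  0  0  0  0  0  0
  0  0  0  0  0  0  0  0  0  0  0  0  0  0  0  0  0  0  0  0  0  0  0  0
 31 15 11  7  6  6  7 14 28 20 17 13 11  3  2  6  2  6 15 11 17 22 16 15
  6  4  1  2]
btndark 131 med [0.4733 0.3548 0.0689] min [0.452 0.337 0.056] max [0.491 0.376 0.076]
((0.471384197473526, 0.355444073677063), 0.02328455075621605)
feeder 3686 med [ 0.5611 -0.0844  0.0701] min [ 0.488 -0.185  0.06 ] max [0.683 0.113 0.075]
((0.5856226682662964, -0.03652298450469971), (0.2906085252761841, 0.1821446716785431), 86.74589538574219)
gb 64 med [ 0.5111 -0.0474  0.1105] min [ 0.501 -0.059  0.1  ] max [ 0.523 -0.037  0.119]
ga 56 med [ 0.4633 -0.0643  0.0403] min [ 0.452 -0.077  0.03 ] max [ 0.476 -0.053  0.05 ]
  return _methods._mean(a, axis=axis, dtype=dtype,
  ret = um.true_divide(
Traceback (most recent call last):
ValueError: zero-size array to reduction operation minimum which has no identity
```

{"op": "servo_tool", "data": {"series": "1 0.036 -0.028 0 0 0 2; 1 0.072 -0.056 0 0 0 4; 1 0.108 -0.084 0 0 0 6; 1 0.144 -0.112 0 0 0 8; 1 0.18 -0.14 0 0 0 10; 1 0.216 -0.168 0 0 0 12; 1 0.25 -0.195 0 0 0 14; 1 0.285 -0.222 0 0 0 16; 1 0.32 -0.25 0 0 0 16.5; 1 0.355 -0.277 0 0 0 16.5; 1 0.39 -0.304 0 0 0 16.5; 1 0.415 -0.325 0 0 0 16.5"}}

```text
time_s: 1.1
eef_pos: [0.4453, -0.1678, 0.2562]
eef_rot: [0.0, 1.0, -0.029, 0.0]
wrist_force: [1.0, 0.0, -0.2]
opening: -0.004
grasp_force: 0.0
```

```bash
python3 - <<'E'
from h import *
from scipy.spatial.transform import Rotation as R
o=ctrl.get_obs(); print(o["eef_pos"]); M=R.from_quat(o["eef_rot"],scalar_first=True).as_matrix(); print(M.round(4))
print("delta tool",M.T@(np.array([.486,-.122,.136])-o["eef_pos"]))
E
```

```text
[ 0.44530294 -0.16784234  0.25621991]
[[ 9.984e-01 -5.720e-02  1.000e-04]
 [-5.720e-02 -9.984e-01 -1.000e-04]
 [ 1.000e-04  1.000e-04 -1.000e+00]]
delta tool [ 0.03800039 -0.04810705  0.12021764]
```

{"op": "servo_tool", "data": {"series": "1 0.015 -0.024 0 0 0 0; 1 0.025 -0.047 0 0 0 0; 1 0.025 -0.047 0.03 0 0 0; 1 0.025 -0.047 0.06 0 0 0; 1 0.025 -0.047 0.09 0 0 0; 1 0.025 -0.047 0.11 0 0 0; 1 0.025 -0.047 0.12 0 0 0; 1 0.025 -0.047 0.12 0 0 0; 1 0.025 -0.047 0.12 0 0 0"}}

```text
time_s: 1.85
eef_pos: [0.4722, -0.1244, 0.1365]
eef_rot: [-0.0, 1.0, -0.029, -0.0]
wrist_force: [1.0, 0.0, -0.1]
opening: 0.003
grasp_force: 0.0
```

```bash
python3 - <<'E'
from h import *
o=ctrl.get_obs(); print(o["eef_pos"],o["wrist_force"])
a=ctrl.camera("side")["img"][100:230,220:400]; b=ctrl.camera("wrist")["img"]
a=cv2.resize(a,None,fx=2.2,fy=2.2); b=cv2.resize(b,(381,286))
cv2.imwrite("pics/pre.png",np.hstack([a,b])[:,:,::-1])
E
```

```text
[ 0.47223967 -0.12444173  0.13650677] [ 1.01766235  0.0042935  -0.14677272]
```

View pics/pre.png

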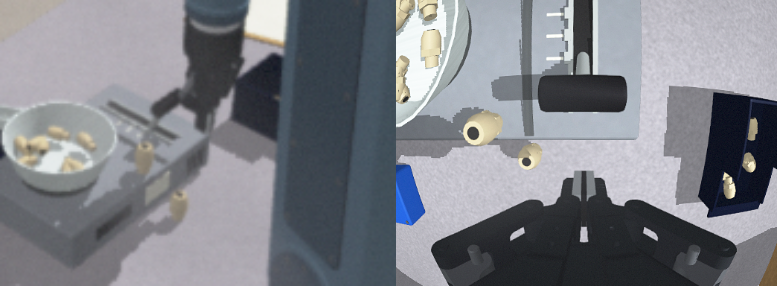

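The wrist view shows the shut fingers at (583,190), lined up with the handle at (583,93), and both glands are clear to the left. I'll push in feeder +x.

{"op": "servo_tool", "data": {"series": "1 0.015 0 0 0 0 0; 1 0.025 0 0 0 0 0; 1 0.033 0 0 0 0 0; 1 0.04 0 0 0 0 0; 1 0.047 0 0 0 0 0; 1 0.054 0 0 0 0 0; 1 0.061 0 0 0 0 0; 1 0.068 0 0 0 0 0"}}

```text
time_s: 2.62
eef_pos: [0.5397, -0.1281, 0.1362]
eef_rot: [-0.0, 1.0, -0.029, -0.001]
wrist_force: [-1.1, 0.7, 0.0]
opening: -0.001
grasp_force: 0.2
```

{"op": "servo_tool", "data": {"series": "1 0.007 0 0 0 0 0; 1 0.014 0 0 0 0 0; 1 0.021 0 0 0 0 0; 1 0.028 0 0 0 0 0; 1 0.035 0 0 0 0 0; 1 0.042 0 0 0 0 0; 1 0.047 0 0 0 0 0; 1 0.047 0 0 0 0 0"}}

```text
time_s: 3.28
eef_pos: [0.5884, -0.1311, 0.1364]
eef_rot: [0.0, 1.0, -0.029, 0.001]
wrist_force: [-0.2, -0.3, 0.2]
opening: 0.001
grasp_force: 0.0
```

```bash
python3 - <<'E'
from h import *
o=ctrl.get_obs(); print(o["eef_pos"],o["wrist_force"])
b=ctrl.camera("wrist")["img"]
cv2.imwrite("pics/push.png",b[:,:,::-1])
E
```

```text
[ 0.58841846 -0.13107142  0.13639374] [-0.18685454 -0.3147708   0.17265813]
```

View pics/push.png

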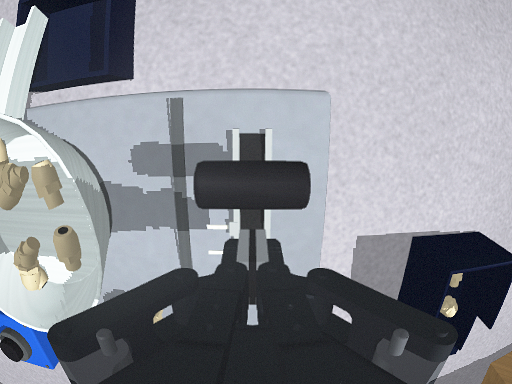

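The wrist view shows the handle at (252,185), with a gap to the fingertips at (252,240), so it seems to have snapped ahead. I'll back off, lift and measure.

{"op": "servo_tool", "data": {"series": "1 -0.02 0 0 0 0 0; 1 -0.03 0 -0.01 0 0 0; 1 -0.04 0 -0.04 0 0 0; 1 -0.06 0 -0.07 0 0 0; 1 -0.09 0 -0.1 0 0 0; 1 -0.12 0 -0.12 0 0 0; 1 -0.14 0 -0.13 0 0 0; 1 -0.14 0 -0.13 0 0 0"}}

```text
time_s: 4.0
eef_pos: [0.4459, -0.123, 0.2694]
eef_rot: [0.001, 1.0, -0.029, 0.002]
wrist_force: [0.5, -0.2, -0.7]
opening: 0.003
grasp_force: 0.0
```

```bash
python3 - <<'E'
from h import *
from scipy.spatial.transform import Rotation as R
o=ctrl.get_obs(); print(o["eef_pos"],o["wrist_force"])
for n in("top","side"):
    c=ctrl.camera(n); P=cloud(c); d=c["img"].max(-1)<60
    m=d&(P[...,2]>.105)&(P[...,2]<.145)&(P[...,0]>.5)&(P[...,0]<.66)&(P[...,1]<-.09)&(P[...,1]>-.17)
    p=P[m]; print(n,len(p), np.median(p,0) if len(p) else "", cv2.minAreaRect(p[:,:2].astype(np.float32)) if len(p)>5 else "")
    m=d&(P[...,2]>.055)&(P[...,2]<.09)&(np.hypot(P[...,0]-.473,P[...,1]-.3555)<.035)
    p=P[m]; print(" btn",len(p),np.median(p,0),cv2.minAreaRect(p[:,:2].astype(np.float32)))
    if n=="top": cv2.imwrite("pics/top2.png",c["img"][:,:,::-1])
M=R.from_quat(o["eef_rot"],scalar_first=True).as_matrix()
print("to btn",M.T@(np.array([.472,.355,.26])-o["eef_pos"]))
E
```

```text
[ 0.44588157 -0.12300495  0.26940566] [ 0.52424882 -0.19686885 -0.67629634]
top 138 [ 0.62304121 -0.13041473  0.13367882] ((0.6243727207183838, -0.1328476220369339), (0.04792451485991478, 0.01906314305961132), 85.56421661376953)
 btn 210 [0.4758864  0.3528559  0.06592581] ((0.47589436173439026, 0.3544338643550873), (0.04264434427022934, 0.04964883252978325), 10.974760055541992)
side 0  
 btn 165 [0.47255428 0.36053687 0.06674044] ((0.47462648153305054, 0.3582514524459839), (0.034133266657590866, 0.0343339778482914), 41.69537353515625)
to btn [-0.00144702 -0.47873812  0.00819107]
```

View pics/top2.png

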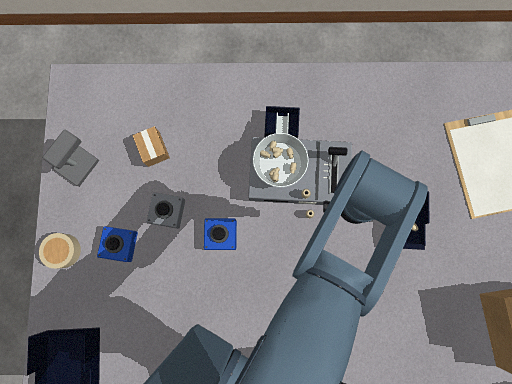

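The handle is now at x=0.624, up from 0.534. That is its full 91 mm of travel, so the lever is home. In the top view it sits at (337,151), and nothing else has moved. Next I'll go to the button.

{"op": "servo_tool", "data": {"series": "1 0 -0.041 0 0 0 0; 1 0 -0.082 0 0 0 0; 1 0 -0.123 0 0 0 0; 1 0 -0.164 0 0 0 0; 1 0 -0.205 0 0 0 0; 1 0 -0.246 0 0 0 0; 1 0 -0.287 0 0 0 0; 1 0 -0.328 0 0 0 0; 1 0 -0.369 0 0 0 0; 1 0 -0.41 0 0 0 0; 1 0 -0.45 0 0 0 0; 1 0 -0.481 0 0 0 0"}}

```text
time_s: 5.1
eef_pos: [0.4743, 0.361, 0.2645]
eef_rot: [-0.0, 1.0, -0.028, -0.001]
wrist_force: [1.2, 0.1, -0.5]
opening: 0.0
grasp_force: 0.0
```

{"op": "servo_tool", "data": {"series": "1 0 0 0.03 0 0 0; 1 0 0 0.06 0 0 0; 1 0 0 0.09 0 0 0; 1 0 0 0.11 0 0 0; 1 0 0 0.12 0 0 0; 1 0 0 0.12 0 0 0; 1 0 0 0.12 0 0 0"}}

```text
time_s: 5.68
eef_pos: [0.4749, 0.3575, 0.1458]
eef_rot: [0.0, 1.0, -0.029, -0.0]
wrist_force: [0.4, 0.4, -0.0]
opening: 0.0
grasp_force: 0.0
```

```bash
python3 - <<'E'
from h import *
o=ctrl.get_obs(); print(o["eef_pos"],o["wrist_force"])
a=ctrl.camera("side")["img"][200:330,120:300]; b=ctrl.camera("wrist")["img"]
a=cv2.resize(a,None,fx=2.2,fy=2.2); b=cv2.resize(b,(381,286))
cv2.imwrite("pics/btn.png",np.hstack([a,b])[:,:,::-1])
E
```

```text
[0.47486765 0.35753841 0.1458178 ] [ 0.41768231  0.35880831 -0.04657304]
```

View pics/btn.png

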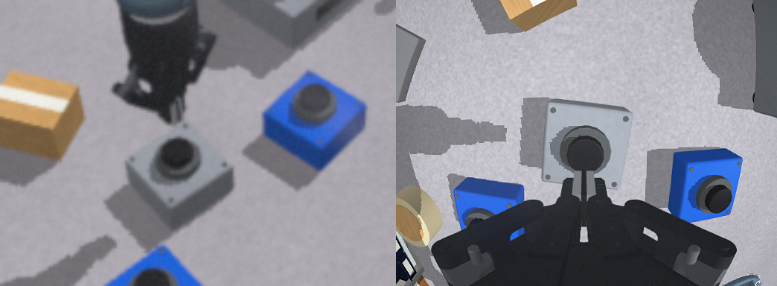

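The fingertips are over the grey box, and in the wrist view the button at (583,152) is in line with them. I'll descend in small steps.

{"op": "servo_tool", "data": {"series": "1 0 -0.001 0.02 0 0 0; 1 0 -0.001 0.035 0 0 0; 1 0 -0.001 0.042 0 0 0; 1 0 -0.001 0.046 0 0 0; 1 0 -0.001 0.049 0 0 0; 1 0 -0.001 0.049 0 0 0"}}

```text
time_s: 6.28
eef_pos: [0.4752, 0.3584, 0.0978]
eef_rot: [-0.0, 1.0, -0.029, 0.0]
wrist_force: [0.4, -0.4, -0.9]
opening: -0.003
grasp_force: 0.0
```

{"op": "servo_tool", "data": {"series": "1 0 0 0.002 0 0 0; 1 0 0 0.004 0 0 0; 1 0 0 0.004 0 0 0"}}

```text
time_s: 6.53
eef_pos: [0.4753, 0.3585, 0.0938]
eef_rot: [-0.0, 1.0, -0.029, 0.001]
wrist_force: [1.2, 0.4, 1.5]
opening: -0.002
grasp_force: 0.7
```

{"op": "servo_tool", "data": {"series": "1 0 0 0.002 0 0 0; 1 0 0 0.003 0 0 0; 1 0 0 0.003 0 0 0"}}

```text
time_s: 6.78
eef_pos: [0.4753, 0.3585, 0.0907]
eef_rot: [-0.0, 1.0, -0.029, 0.001]
wrist_force: [1.7, 0.3, 2.6]
opening: 0.002
grasp_force: 1.4
```

{"op": "servo_tool", "data": {"series": "1 0 0 0.002 0 0 0; 1 0 0 0.003 0 0 0; 1 0 0 0.003 0 0 0"}}

```text
time_s: 7.03
eef_pos: [0.4753, 0.3585, 0.0876]
eef_rot: [-0.0, 1.0, -0.029, 0.001]
wrist_force: [1.6, 1.2, 4.2]
opening: 0.001
grasp_force: 2.1
```

{"op": "servo_tool", "data": {"series": "1 0 0 0.001 0 0 0; 1 0 0 0.002 0 0 0; 1 0 0 0.002 0 0 0; 1 0 0 0.002 0 0 0"}}

```text
time_s: 7.37
eef_pos: [0.4753, 0.3585, 0.086]
eef_rot: [-0.0, 1.0, -0.029, 0.001]
wrist_force: [0.6, -0.4, 7.7]
opening: -0.001
grasp_force: 3.7
```

{"op": "servo_tool", "data": {"series": "1 0 0 0.001 0 0 0; 1 0 0 0.001 0 0 0"}}

```text
time_s: 7.53
eef_pos: [0.4753, 0.3586, 0.0859]
eef_rot: [-0.0, 1.0, -0.029, 0.001]
wrist_force: [-2.7, -1.1, 14.1]
opening: -0.001
grasp_force: 6.9
```

{"op": "servo_tool", "data": {"series": "1 0 0 -0.02 0 0 0; 1 0 0 -0.05 0 0 0; 1 0 0 -0.09 0 0 0; 1 0 0 -0.13 0 0 0; 1 0 0 -0.15 0 0 0; 1 0 0 -0.15 0 0 0; 1 0 0 -0.15 0 0 0"}}

```text
time_s: 8.12
eef_pos: [0.4748, 0.3583, 0.2349]
eef_rot: [-0.0, 1.0, -0.029, 0.0]
wrist_force: [-0.3, 0.5, -1.0]
opening: 0.002
grasp_force: 0.0
```

```bash
python3 - <<'E'
from h import *
o=ctrl.get_obs(); print(o["eef_pos"],o["wrist_force"],np.abs(o["dq"]).max())
c=ctrl.camera("top"); P=cloud(c); d=c["img"].max(-1)<60
m=d&(P[...,2]>.105)&(P[...,2]<.145)&(P[...,0]>.5)&(P[...,0]<.66)&(P[...,1]<-.09)&(P[...,1]>-.17)
p=P[m]; print(len(p),cv2.minAreaRect(p[:,:2].astype(np.float32)))
for n,k in(("gb",(.511,-.047,.09,.12)),("ga",(.463,-.064,.03,.055))):
    m=(np.hypot(P[...,0]-k[0],P[...,1]-k[1])<.025)&(P[...,2]>k[2])&(P[...,2]<k[3]); print(n,m.sum(),np.median(P[m],0))
E
```

```text
[0.47476438 0.35834036 0.23488585] [-0.2601019   0.48722462 -0.97995499] 0.04744127699938606
139 ((0.6250590085983276, -0.13295729458332062), (0.04915741831064224, 0.019998347386717796), 87.0593490600586)
gb 67 [ 0.51090671 -0.04721186  0.10958448]
ga 54 [ 0.46337688 -0.06296271  0.0408429 ]
```

The button bottomed out at 14 N and was released. The lever is home and the glands have not moved, so I'm handing in.

```bash
python3 -c "
from bench import ctrl
print(ctrl.hand_in())"
```

```text
the job is handed in; nothing more can be done
None
```

The job is handed in, though the verdict wasn't shown: the lever is at its far stop, the start button was then pressed fully down and released, and both glands measured in place; I never went near the bin or carton, but didn't re-measure them at the end.

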